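# Release the pot clamp on a galley cooker

### The arm

A 7-joint arm with a two-finger parallel gripper is mounted at the origin on the work surface. World frame = base frame: x ahead of the robot, y to its left, z up, the work surface at z = 0. Lengths are in m, angles in rad, forces in N, time in s.
With the tool pointing down it reaches from about 0.425 to 0.875 m from the base axis. Payload 8.4 kg.
Tool frame: the origin (TCP) lies at the very end of the fingers, on their centre line; the grasp point (between the pads) lies 19 mm behind it; z points along the fingers, y is the line along which they close (so a half turn about z gives the same grasp; the last joint's range is limited). The gripper opens to 85 mm and grips with 20 to 120 N. Pads are 22 mm wide; open, the fingers measure 114 mm over their backs; the gripper's body (76 mm by 85 mm) begins 54 mm behind the grasp point. The pads swing forward as they close: fully open they stand 13 mm farther back than shut.
Start: joints at [1.043, 0.333, 0.04, 1.465, -0.013, 1.343, -0.059], TCP at [0.27, -0.591, 0.231] pointing down, gripper open.
Joint ranges: [-2.58, 2.58], [-0.38, 2.09], [-1.3, 1.39], [0.25, 2.4], [-1.5, 4.64], [0.08, 2.09], [-2.65, 2.65]. Speed limits (rad/s): [2.22, 2.22, 2.79, 2.79, 3.14, 3.14, 3.14].

### API

Orientations are given as a rotation vector (axis times angle).
In Python, from station import ctrl gives the robot as it stands. The module is installed in compiled form; this text tells all that it offers.
- The arm moves only by the shell command python3 -m jog 'ROWS'. ROWS is JSON, a list of rows, each an object of numbers: "x", "y", "z": the shift along the tool's x, y, z each as a share of 0.03 m, from -1 to 1; "wx", "wy", "wz": the turn, a rotation vector about the tool's x, y, z each as a share of 5 degrees, from -1 to 1; "gripper": the opening in per cent of the stroke, from 0 (shut) to 100 (fully open). In form: [{"x": .., "y": .., "z": .., "wx": .., "wy": .., "wz": .., "gripper": ..}, ...]. A call has 1 to 10 rows; each row shifts and turns the commanded pose from where the row before left it, along the tool's axes as they then stand; what a row does not reach is not made up. A row lasts 1/8 s, in which the tool goes at most 62.5 mm and 10.7 degrees, less where a joint would pass 70% of its speed; a pose out of reach is approached as far as the arm can. A call with a number of a shift or a turn outside -1 to 1 is refused whole. A call with a gripper value outside its range is refused whole. The fingers move at their own pace and stop on an object; the grip force is fixed at half the most. Time passes only in rows, so rows that do not move let the fingers close. It gives the time, the measured TCP pose, the force, the opening and the grip force at its end, in the units of the state.
- ctrl.get_state(): the state, without advancing time (a new reading comes with each control period).
- ctrl.snapshot(name): name is "scene" or "top" or "wrist"; returns the picture (400x640x3 uint8, blue, green, red); there is no depth.
- ctrl.get_calibration(name): a dict with "fx", "fy", "cx", "cy" (pixels), "R" (3x3) and "t" (3): a world point X has camera coordinates R X + t. Camera axes: x right, y down, z forward; pixel columns grow to the right and rows downward; lengths in m; the calibration is good to about 2 mm. A picture is of the moment at which its call begins: read the wrist's pose just before it. get_calibration takes no time and is no camera call; for the wrist camera it gives the pose at the moment of the call.
- ctrl.job_done(): hands the job in; it is judged then, once.
The state is a dict: "time_s": time; "joint_positions": joint angles; "joint_vel": joint speeds; "joint_efforts": joint torques, N m; "tcp_pos": TCP position; "orientation": TCP orientation; "force": force on the tool from outside, world axes, zero at the start; "ft_torque": the same for the moment, N m; "grip_width": finger opening in m; "gripper_force": force on a finger pad.
Only numpy, scipy, OpenCV 4.12 (cv2) and the standard library are available. Lean on these libraries where they do the work, as an engineer would, in place of code of your own. Each camera call takes 0.05 s, during which the arm holds its last target. There are 200 camera calls.

### The job

Free the tall pot from its clamp: press the yellow release button on the sliding jaw with a fingertip and, keeping it pressed, push the jaw back along its toothed bar, away from the pot, until it meets the end stop; then take the hand away so that the button springs up. The pot and its lid are hot, so do not touch them; the pot stays standing on its burner, the red burner knobs stay as they are set, nothing is picked up and everything else stays where it is.

Things in the scene. Friction and masses are not known exactly. Their poses are not given: they have to be found in the camera images.
- release_top (a point): centre of the yellow release button's flat top, 40 mm long along the bar (y) and 24 mm wide, on the sliding jaw's carriage, 176 mm above the work surface at rest. Axes: z up; y level along the bar, away from the pot (the way to push the jaw); x level, towards the burners. Moves with button and jaw. Within 80 mm only the fence stands higher than the pressed button; the pot is 98 mm away
- release (a joint): how far the yellow button is pressed, m: 0 up, 0.008 fully down on a hard stop. Its spring pushes up with 3 N at 0, 6 N at 0.008. Deeper than 0.004 it holds the pawl clear of the rack; shallower than about 0.003 the pawl catches the next tooth (one every 6 mm) and the jaw cannot go back
- fence_face (a point): thumb fence of the sliding jaw, an upright plate 30 mm wide (x), 6 mm thick (y), rising 21 mm above the unpressed button at its end away from the pot: a point on the face that looks at the button, 10 mm below the fence's top, 23 mm along y from the button's centre. A fingertip standing on the button pushes here. Axes as release_top
- jaw (a joint): how far the sliding jaw stands back from the pot along the bar, m: about 0 at the start, its rubber V-pad against the pot; 0.066 when the carriage is against the end stop (fully back). With the button pressed it takes about 6 N to slide and stays where it is left. Without the button the ratchet lets it move only towards the pot
- clamp: steel pot clamp fixed to the cooker's front guard rail at the left or the right burner: a bar 8 mm thick, 18 mm high, 328 mm long along y at x = -135 mm, top 146 mm up, teeth below; a fixed V-jaw at its -y end, the sliding jaw on its +y side, an aluminium bracket at y = 213 mm as end stop. Origin on the work surface under the burner's centre; the jaw opens towards +y, z up
- cooker: stainless two-burner gas cooker, 370 mm deep (x), 740 mm wide (y), hob 80 mm high, with a round guard rail at 106 mm height along its edges; origin on the work surface under its centre, front towards -x; burner centres at y = 130 and -130 mm, pan supports 105 mm high
- pot: tall aluminium pot, hot, 160 mm across and 180 mm high, two side handles near the top reaching 35 mm out; origin at the centre of its underside, which stands 105 mm above the work surface, between the jaws of the clamp
- lid: domed glass lid with a black knob, on the pot, hot, 163 mm across; origin at the centre of its underside; its knob's top is 59 mm higher, about 344 mm above the work surface
- milk_pan: low steel pan on the other burner, 124 mm across and 70 mm high, black handle along its +x reaching 191 mm from its centre; origin at the centre of its underside
- ramekin: white ceramic ramekin, 80 mm across, 45 mm high, on the hob behind and between the burners; origin at the centre of its underside
- skimmer: steel skimmer lying on the worktop, round perforated disc 104 mm across, handle along its +x, 300 mm from the disc's centre to the handle's end; origin at the centre of the disc's underside
- pot_clip: black silicone pot holder clip, 95 x 70 x 50 mm, on the worktop; origin at the centre of its underside
- oil: green glass oil bottle, 64 mm across, 230 mm high, on the worktop; origin at the centre of its underside
- salt: glass salt jar, 68 mm across, 90 mm high, on the worktop; origin at the centre of its underside
- knob_left_tip (a point): end of the bar grip of the red left burner knob on the cooker's front panel, 18 mm off the knob's axis; it moves if the knob turns
- knob_right_tip (a point): end of the bar grip of the red right burner knob on the cooker's front panel, 18 mm off the knob's axis; it moves if the knob turns
Things that resemble listed ones, but are neither listed nor needed, are in the scene too. Several things have the shape of the lid; the one meant has the colours described above.

How it is judged:
On the way, in this order (a step that is already met when the one before it is completed fails the run):
1. the release button is pressed far enough to free the ratchet while the jaw still stands at the pot (value of joint release above 0.004 m and value of joint jaw below 0.012 m), for 0.05 s.
2. the jaw is pushed back to the end stop (value of joint jaw above 0.06 m), for 0.1 s.
At the end, for the whole second after the job is handed in: the jaw stands within 6 mm of its end stop, the button is up again (less than 4 mm down), the pot stands upright and still within 10 mm of where it was, with its lid on (value of joint jaw above 0.06 m and value of joint release below 0.004 m and distance of pot from where it was at the start of the episode below 0.01 m and angle between pot's own z axis and vertical below 0.05 rad and distance between lid and pot below 0.188 m and linear speed of pot below 0.02 m/s); the robot touches nothing.
It fails at once if the hot pot or its lid is touched by the robot (contact force between any of the arm, the fingers and pot above 0.5 N or contact force between any of the arm, the fingers and lid above 0.5 N).
It fails at once if the pot or its lid is shifted or lifted by more than 15 mm (distance of any of pot, lid from where it was at the start of the episode above 0.015 m).
It fails at once if another thing is shifted or lifted by more than 20 mm (distance of any of milk_pan, ramekin, skimmer, pot_clip, oil, salt from where it was at the start of the episode above 0.02 m).
It fails at once if a burner knob is turned (distance of any of knob_left_tip, knob_right_tip from where it was at the start of the episode above 0.006 m).
It also fails if it takes over 32 s, if anything falls off the work surface, if the arm or the gripper's body presses on something with over 40 N, if the wrist force passes 120 N, or if a joint passes its speed limit or range.

## Working session

There is one attempt and no reset: what is moved stays moved. The work goes in short steps, Python scripts to look and compute and a shell command to move; the robot and the scene stay as the last step left them, time stands still between calls to the robot, and variables do not carry over. Pictures are saved under pics/ and viewed, at most 10 in all, crops included, and the job is handed in when it is done.

```bash
mkdir -p pics; python3 - <<'E'
from station import ctrl
import cv2,numpy as np
for n in("scene","top"):
    cv2.imwrite(f"pics/{n}0.png",ctrl.snapshot(n)); c=ctrl.get_calibration(n)
    print(n,{k:np.round(v,3).tolist() for k,v in c.items()})
s=ctrl.get_state();print({k:np.round(v,3).tolist() for k,v in s.items()})
E
```

```text
scene {'fx': 382.328, 'fy': 382.328, 'cx': 322.237, 'cy': 200.838, 'R': [[0.057, -0.998, 0.004], [-0.948, -0.055, -0.315], [0.314, 0.014, -0.949]], 't': [0.044, 0.539, 1.446]}
top {'fx': 463.992, 'fy': 463.992, 'cx': 317.831, 'cy': 196.463, 'R': [[-0.021, -1.0, 0.004], [-0.991, 0.02, -0.132], [0.132, -0.006, -0.991]], 't': [0.082, 0.543, 1.63]}
{'time_s': 0.1, 'joint_positions': [1.043, 0.334, 0.04, 1.466, -0.013, 1.343, -0.059], 'joint_vel': [-0.001, 0.001, -0.0, -0.001, 0.0, 0.001, -0.001], 'joint_efforts': [0.004, -66.002, 1.37, -40.648, 0.017, 0.009, -0.0], 'tcp_pos': [0.27, -0.591, 0.231], 'orientation': [-3.068, -0.668, 0.001], 'force': [0.891, 0.001, -0.032], 'ft_torque': [-0.005, -0.059, -0.011], 'gripper_force': 0.0, 'grip_width': 0.085}
```

View pics/scene0.png

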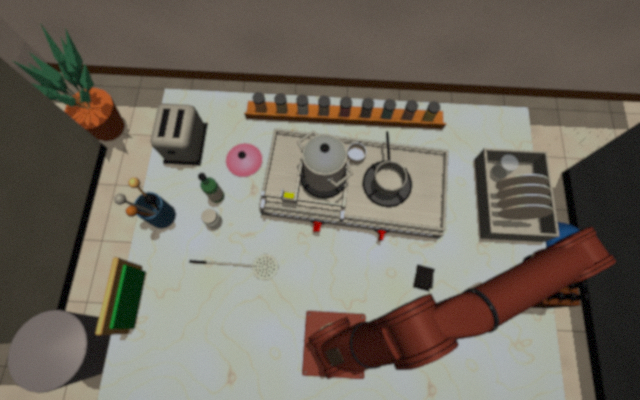

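View pics/top0.png

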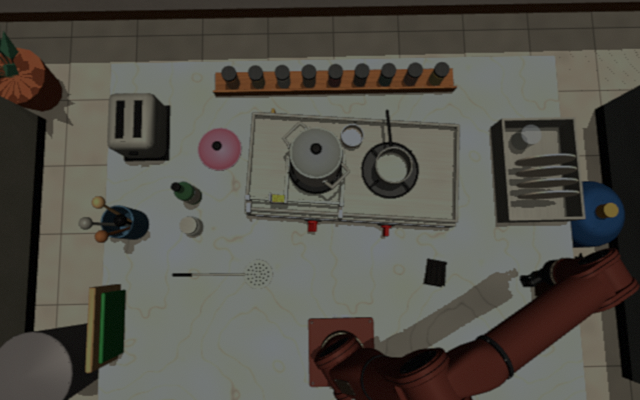

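The pot stands on the left burner with a grey lid; the pink lid at top (219,149) is a decoy. The yellow button is at top (278,198) and scene (290,196). Next I'll measure it, get the yaw from the cooker's edges, and take an enlarged crop.

```bash
cat > h.py <<'E'
import numpy as np,cv2
from station import ctrl
def ray(c,u,v):
    R=np.array(c["R"]);d=R.T@np.array([(u-c["cx"])/c["fx"],(v-c["cy"])/c["fy"],1]);return -R.T@np.array(c["t"]),d
def onz(c,u,v,z):
    o,d=ray(c,u,v);return o+d*(z-o[2])/d[2]
def tri(rs):
    A=0;b=0
    for o,d in rs:
        d=d/np.linalg.norm(d);P=np.eye(3)-np.outer(d,d);A=A+P;b=b+P@o
    return np.linalg.solve(A,b)
def proj(c,X):
    p=np.array(c["R"])@X+np.array(c["t"]);return c["fx"]*p[0]/p[2]+c["cx"],c["fy"]*p[1]/p[2]+c["cy"]
def yellow(im):
    h=cv2.cvtColor(im,cv2.COLOR_BGR2HSV);m=cv2.inRange(h,(22,130,60),(38,255,255))
    n,l,s,ce=cv2.connectedComponentsWithStats(m);return m,[(s[i].tolist(),ce[i].round(1).tolist()) for i in range(1,n) if s[i][4]>15]
E
python3 - <<'E'
from h import *
rs=[]
for n,(u,v) in(("scene",(290,196)),("top",(278,198))):
    im=cv2.imread(f"pics/{n}0.png");c=ctrl.get_calibration(n);m,k=yellow(im);print(n,k)
    b=min(k,key=lambda q:np.hypot(q[1][0]-u,q[1][1]-v));rs.append(ray(c,*b[1]));print(onz(c,*b[1],.176).round(4))
print("tri",tri(rs).round(4))
c=ctrl.get_calibration("top")
for p in((251,114),(459,125),(457,225),(247,213)):print(onz(c,*p,.106).round(3))
h=cv2.cvtColor(im,cv2.COLOR_BGR2HSV);m=cv2.inRange(h,(0,170,90),(6,255,255))|cv2.inRange(h,(174,170,90),(180,255,255))
n,l,s,ce=cv2.connectedComponentsWithStats(m);print([(s[i][4],ce[i].round(),onz(c,*ce[i],.05).round(3)) for i in range(1,n) if 8<s[i][4]<400])
a=cv2.resize(im[100:240,235:375],None,fx=4,fy=4,interpolation=2)
cv2.imwrite("pics/crop.png",np.clip(a*1.6,0,255).astype(np.uint8))
E
```

```text
scene [([427, 111, 6, 9, 17], [429.1, 114.8]), ([283, 192, 11, 7, 59], [288.5, 195.1]), ([110, 266, 5, 12, 26], [112.1, 271.8])]
[0.5214 0.2026 0.176 ]
top [([273, 195, 11, 7, 71], [277.7, 198.2]), ([604, 204, 14, 13, 140], [610.2, 209.8])]
[0.5225 0.2035 0.176 ]
tri [0.5233 0.2036 0.1702]
[0.833 0.3   0.106]
[ 0.778 -0.43   0.106]
[ 0.427 -0.402  0.106]
[0.483 0.315 0.106]
[(np.int32(31), array([313., 225.]), array([0.442, 0.089, 0.05 ])), (np.int32(27), array([387., 229.]), array([ 0.42 , -0.169,  0.05 ]))]
```

View pics/crop.png

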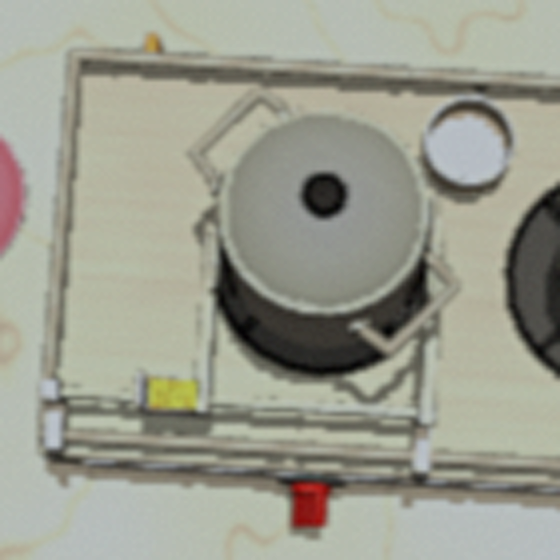

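The crop confirms it: the only yellow block on the carriage is at crop (172,393), with the fence on its left and the pot to its upper right. Both views put the button at about (0.522, 0.203). The cooker's yaw is about -4.3°. I'll lift, shut the gripper and turn so that tool x lies along the bar (tool axes become the clamp's +y, +x and down).

```bash
python3 -m jog '[{"z":-0.7,"wz":-1,"gripper":0},{"z":-0.7,"wz":-1,"gripper":0},{"z":-0.7,"wz":-1,"gripper":0},{"z":-0.7,"wz":-1,"gripper":0},{"z":-0.7,"wz":-1,"gripper":0},{"z":-0.7,"wz":-1,"gripper":0},{"z":-0.7,"wz":-1,"gripper":0},{"z":-0.7,"wz":-1,"gripper":0},{"z":-0.6,"wz":-1,"gripper":0},{"z":0,"wz":-1,"gripper":0}]'
python3 -m jog '[{"wz":-1,"gripper":0},{"wz":-1,"gripper":0},{"wz":-0.22,"gripper":0},{"x":0.9,"y":0.3,"gripper":0},{"x":0.9,"y":0.3,"gripper":0},{"x":0.9,"y":0.3,"gripper":0},{"x":0.9,"y":0.3,"gripper":0},{"x":0.9,"y":0.3,"gripper":0},{"gripper":0}]'
```

```text
validation failed for argument at $[0]...
validation failed for argument at $[0]...
```

```bash
python3 -m jog '[{"x":0,"y":0,"z":-0.7,"wx":0,"wy":0,"wz":-1,"gripper":0},{"x":0,"y":0,"z":-0.7,"wx":0,"wy":0,"wz":-1,"gripper":0},{"x":0,"y":0,"z":-0.7,"wx":0,"wy":0,"wz":-1,"gripper":0},{"x":0,"y":0,"z":-0.7,"wx":0,"wy":0,"wz":-1,"gripper":0},{"x":0,"y":0,"z":-0.7,"wx":0,"wy":0,"wz":-1,"gripper":0},{"x":0,"y":0,"z":-0.7,"wx":0,"wy":0,"wz":-1,"gripper":0},{"x":0,"y":0,"z":-0.7,"wx":0,"wy":0,"wz":-1,"gripper":0},{"x":0,"y":0,"z":-0.7,"wx":0,"wy":0,"wz":-1,"gripper":0},{"x":0,"y":0,"z":-0.6,"wx":0,"wy":0,"wz":-1,"gripper":0},{"x":0,"y":0,"z":0,"wx":0,"wy":0,"wz":-1,"gripper":0}]'
```

```text
time_s: 1.35
tcp_pos: [0.2704, -0.5914, 0.4186]
orientation: [2.496, 1.906, -0.0]
force: [-0.0, -0.1, -1.4]
grip_width: 0.0001
gripper_force: 0.0
```

```bash
python3 -m jog '[{"x":0,"y":0,"z":0,"wx":0,"wy":0,"wz":-1,"gripper":0},{"x":0,"y":0,"z":0,"wx":0,"wy":0,"wz":-1,"gripper":0},{"x":0,"y":0,"z":0,"wx":0,"wy":0,"wz":-0.2,"gripper":0},{"x":0.9,"y":0.4,"z":0,"wx":0,"wy":0,"wz":0,"gripper":0},{"x":0.9,"y":0.4,"z":0,"wx":0,"wy":0,"wz":0,"gripper":0},{"x":0.9,"y":0.4,"z":0,"wx":0,"wy":0,"wz":0,"gripper":0},{"x":0.9,"y":0.4,"z":0,"wx":0,"wy":0,"wz":0,"gripper":0},{"x":0.9,"y":0.4,"z":0,"wx":0,"wy":0,"wz":0,"gripper":0},{"x":0.9,"y":0.4,"z":0,"wx":0,"wy":0,"wz":0,"gripper":0},{"x":0.9,"y":0.4,"z":0,"wx":0,"wy":0,"wz":0,"gripper":0}]'
```

```text
time_s: 2.6
tcp_pos: [0.3689, -0.4083, 0.4172]
orientation: [-2.307, -2.132, 0.0]
force: [-0.2, -0.1, 0.7]
grip_width: -0.0001
gripper_force: 0.0
```

```bash
python3 -m jog '[{"x":1,"y":0.2,"z":0,"wx":0,"wy":0,"wz":0,"gripper":0},{"x":1,"y":0.2,"z":0,"wx":0,"wy":0,"wz":0,"gripper":0},{"x":1,"y":0.2,"z":0,"wx":0,"wy":0,"wz":0,"gripper":0},{"x":1,"y":0.2,"z":0,"wx":0,"wy":0,"wz":0,"gripper":0},{"x":1,"y":0.2,"z":0,"wx":0,"wy":0,"wz":0,"gripper":0},{"x":1,"y":0.1,"z":0,"wx":0,"wy":0,"wz":0,"gripper":0},{"x":1,"y":0.1,"z":0,"wx":0,"wy":0,"wz":0,"gripper":0},{"x":1,"y":0.1,"z":0,"wx":0,"wy":0,"wz":0,"gripper":0},{"x":1,"y":0.1,"z":0,"wx":0,"wy":0,"wz":0,"gripper":0},{"x":1,"y":0.1,"z":0,"wx":0,"wy":0,"wz":0,"gripper":0}]'
python3 -m jog '[{"x":1,"y":0.1,"z":0,"wx":0,"wy":0,"wz":0,"gripper":0},{"x":1,"y":0.1,"z":0,"wx":0,"wy":0,"wz":0,"gripper":0},{"x":1,"y":0.1,"z":0,"wx":0,"wy":0,"wz":0,"gripper":0},{"x":1,"y":0.2,"z":0,"wx":0,"wy":0,"wz":0,"gripper":0},{"x":1,"y":0.2,"z":0,"wx":0,"wy":0,"wz":0,"gripper":0},{"x":1,"y":0.2,"z":0,"wx":0,"wy":0,"wz":0,"gripper":0},{"x":1,"y":0.2,"z":0,"wx":0,"wy":0,"wz":0,"gripper":0},{"x":1,"y":0.2,"z":0,"wx":0,"wy":0,"wz":0,"gripper":0},{"x":1,"y":0.2,"z":0,"wx":0,"wy":0,"wz":0,"gripper":0},{"x":0.7,"y":0.2,"z":0,"wx":0,"wy":0,"wz":0,"gripper":0}]'
```

```text
time_s: 3.85
tcp_pos: [0.4366, -0.1125, 0.4173]
orientation: [2.307, 2.132, -0.0]
force: [-0.2, 0.1, 0.6]
grip_width: 0.0002
gripper_force: 0.0
time_s: 5.1
tcp_pos: [0.5099, 0.174, 0.4172]
orientation: [-2.306, -2.133, 0.0]
force: [0.4, 1.0, 0.2]
grip_width: 0.0002
gripper_force: 0.0
```

```bash
python3 - <<'E'
from h import *
c=ctrl.get_calibration("wrist");im=ctrl.snapshot("wrist");s=ctrl.get_state();print(s["tcp_pos"],s["orientation"],s["time_s"])
m,k=yellow(im);print(k)
for q in k:
    print(onz(c,*q[1],.176).round(4))
cn=max(cv2.findContours(m,0,2)[0],key=cv2.contourArea);b=cv2.boxPoints(cv2.minAreaRect(cn));print(np.array([onz(c,*p,.176) for p in b]).round(4))
cv2.imwrite("pics/w1.png",im)
E
```

```text
[0.510061   0.1761283  0.41675387] [-2.30314001e+00 -2.13426888e+00 -7.13181607e-04] 5.15
[([318, 130, 18, 29, 344], [327.7, 140.1])]
[0.5259 0.2085 0.176 ]
[[0.5145 0.2221 0.176 ]
 [0.536  0.2204 0.176 ]
 [0.5337 0.1849 0.176 ]
 [0.5117 0.1867 0.176 ]]
```

View pics/w1.png

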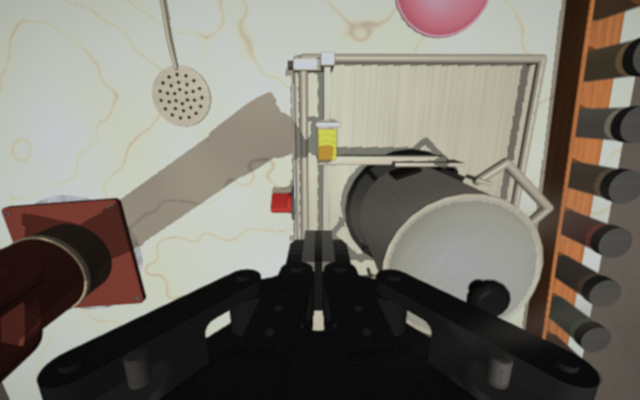

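The wrist view shows the button at (327,140), with the fence above it (away from the pot) and the pot well to the lower right. I'll move over it, go down to about z = 0.24 and look again.

```bash
python3 -m jog '[{"x":0.5,"y":0.2,"z":0,"wx":0,"wy":0,"wz":0,"gripper":0},{"x":0.5,"y":0.2,"z":0,"wx":0,"wy":0,"wz":0,"gripper":0},{"x":0,"y":0,"z":0.85,"wx":0,"wy":0,"wz":0,"gripper":0},{"x":0,"y":0,"z":0.85,"wx":0,"wy":0,"wz":0,"gripper":0},{"x":0,"y":0,"z":0.85,"wx":0,"wy":0,"wz":0,"gripper":0},{"x":0,"y":0,"z":0.85,"wx":0,"wy":0,"wz":0,"gripper":0},{"x":0,"y":0,"z":0.85,"wx":0,"wy":0,"wz":0,"gripper":0},{"x":0,"y":0,"z":0.85,"wx":0,"wy":0,"wz":0,"gripper":0},{"x":0,"y":0,"z":0.85,"wx":0,"wy":0,"wz":0,"gripper":0},{"x":0,"y":0,"z":0,"wx":0,"wy":0,"wz":0,"gripper":0}]'
python3 - <<'E'
from h import *
ctrl.snapshot("top")
c=ctrl.get_calibration("wrist");s=ctrl.get_state();im=ctrl.snapshot("wrist");print(s["tcp_pos"],s["orientation"],s["time_s"])
m,k=yellow(im);print(k)
cn=max(cv2.findContours(m,0,2)[0],key=cv2.contourArea);b=cv2.boxPoints(cv2.minAreaRect(cn));P=np.array([onz(c,*p,.176) for p in b]);print(b.round(),P.round(4),P.mean(0))
print("tcp px",proj(c,np.array(s["tcp_pos"])))
cv2.imwrite("pics/w2.png",im)
E
```

```text
time_s: 6.4
tcp_pos: [0.5234, 0.2011, 0.2373]
orientation: [-2.305, -2.132, 0.005]
force: [0.1, -0.4, 0.2]
grip_width: -0.0001
gripper_force: 0.0
[0.52407338 0.201571   0.23872114] [-2.30557008e+00 -2.13296347e+00  1.53306234e-03] 6.45
[([321, 217, 13, 14, 103], [328.2, 224.3])]
[[321. 230.]
 [322. 216.]
 [333. 217.]
 [332. 231.]] [[0.5257 0.1852 0.176 ]
 [0.5276 0.1959 0.176 ]
 [0.5356 0.1944 0.176 ]
 [0.5338 0.1836 0.176 ]] [0.53067667 0.18977268 0.176     ]
tcp px (np.float64(316.41687511519217), np.float64(245.74561196336248))
```

View pics/w2.png

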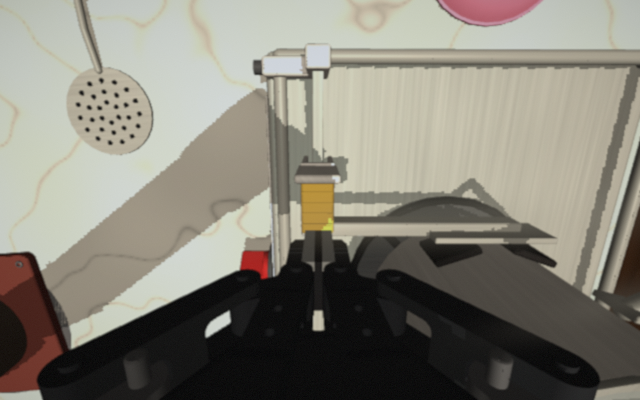

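The button is now shaded orange. It spans columns 302–334 and rows 183–231, with the fence top at rows 176–183. I'll compute its position from these pixels.

```bash
python3 - <<'E'
from h import *
c=ctrl.get_calibration("wrist");s=ctrl.get_state();T=s["tcp_pos"];print(T)
im=cv2.imread("pics/w2.png");h=cv2.cvtColor(im,cv2.COLOR_BGR2HSV);m=cv2.inRange(h,(12,120,60),(38,255,255));m[:150]=0;m[260:]=0;m[:,:290]=0;m[:,350:]=0
x,y,w,hh=cv2.boundingRect(m);print(x,y,w,hh)
ey=np.array([.075,.997]);ex=np.array([.997,-.075])
def rel(n,u,v,z):
    P=onz(c,u,v,z);d=P[:2]-T[:2];print(n,P.round(4),"along",(d@ey).round(4),"across",(d@ex).round(4))
rel("L far",x,y,.176);rel("R far",x+w,y,.176);rel("L near",x,y+hh,.176);rel("R near",x+w,y+hh,.176)
rel("fence bottom edge top?",318,182,.197);rel("fence L",296,182,.197);rel("fence R",340,182,.197)
E
python3 - <<'E'
import cv2
cv2.imwrite("pics/w2c.png",cv2.resize(cv2.imread("pics/w2.png")[150:270,260:380],None,fx=5,fy=5,interpolation=2))
E
```

```text
[0.5245304  0.20186616 0.2396205 ]
301 184 33 49
L far [0.5147 0.2214 0.176 ] along 0.0187 across -0.0113
R far [0.5382 0.2195 0.176 ] along 0.0187 across 0.0123
L near [0.5112 0.184  0.176 ] along -0.0189 across -0.012
R near [0.5358 0.182  0.176 ] along -0.019 across 0.0127
fence bottom edge top? [0.5273 0.2265 0.197 ] along 0.0248 across 0.0009
fence L [0.5132 0.2277 0.197 ] along 0.0249 across -0.0132
fence R [0.5414 0.2254 0.197 ] along 0.0248 across 0.015
```

View pics/w2c.png

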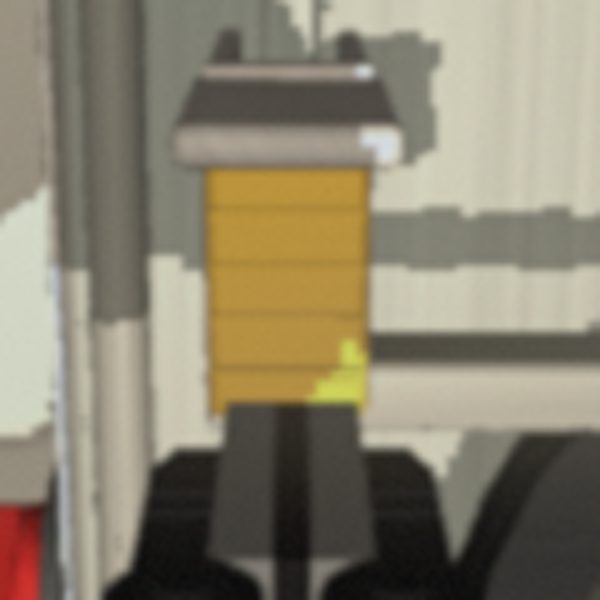

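The sizes agree: 24 mm wide, about 40 mm long, and the fence 23–25 mm ahead, so the TCP is over the button's centre. I'll shift 5 mm along the bar and go down to just above the button.

```bash
python3 -m jog '[{"x":0.15,"y":0,"z":0.5,"wx":0,"wy":0,"wz":0,"gripper":0},{"x":0,"y":0,"z":0.8,"wx":0,"wy":0,"wz":0,"gripper":0},{"x":0,"y":0,"z":0.7,"wx":0,"wy":0,"wz":0,"gripper":0},{"x":0,"y":0,"z":0,"wx":0,"wy":0,"wz":0,"gripper":0},{"x":0,"y":0,"z":0,"wx":0,"wy":0,"wz":0,"gripper":0}]'
python3 -m jog '[{"x":0,"y":0,"z":0.1,"wx":0,"wy":0,"wz":0,"gripper":0},{"x":0,"y":0,"z":0,"wx":0,"wy":0,"wz":0,"gripper":0},{"x":0,"y":0,"z":0,"wx":0,"wy":0,"wz":0,"gripper":0}]'
```

```text
time_s: 7.12
tcp_pos: [0.5249, 0.2065, 0.1796]
orientation: [2.305, 2.134, 0.001]
force: [-0.3, -0.3, 0.2]
grip_width: -0.0
gripper_force: 0.0
time_s: 7.5
tcp_pos: [0.5248, 0.2062, 0.1762]
orientation: [2.306, 2.134, 0.001]
force: [0.0, -0.5, 1.9]
grip_width: 0.0003
gripper_force: 0.6
```

Contact is just beginning at z = 0.176, as expected. Pressing about 7 mm.

```bash
python3 -m jog '[{"x":0,"y":0,"z":0.12,"wx":0,"wy":0,"wz":0,"gripper":0},{"x":0,"y":0,"z":0.12,"wx":0,"wy":0,"wz":0,"gripper":0},{"x":0,"y":0,"z":0,"wx":0,"wy":0,"wz":0,"gripper":0},{"x":0,"y":0,"z":0,"wx":0,"wy":0,"wz":0,"gripper":0}]'
```

```text
time_s: 8.0
tcp_pos: [0.5248, 0.2063, 0.1689]
orientation: [2.306, 2.134, 0.001]
force: [-0.4, 0.1, 5.6]
grip_width: 0.0002
gripper_force: 2.6
```

```bash
python3 -m jog '[{"x":0.2,"y":0,"z":0,"wx":0,"wy":0,"wz":0,"gripper":0},{"x":0.2,"y":0,"z":0,"wx":0,"wy":0,"wz":0,"gripper":0},{"x":0.2,"y":0,"z":0,"wx":0,"wy":0,"wz":0,"gripper":0},{"x":0.2,"y":0,"z":0,"wx":0,"wy":0,"wz":0,"gripper":0},{"x":0,"y":0,"z":0,"wx":0,"wy":0,"wz":0,"gripper":0}]'
```

```text
time_s: 8.62
tcp_pos: [0.5269, 0.2291, 0.1687]
orientation: [2.306, 2.132, -0.001]
force: [0.2, -2.0, 5.1]
grip_width: -0.0001
gripper_force: 2.8
```

```bash
python3 -m jog '[{"x":0.2,"y":0,"z":0,"wx":0,"wy":0,"wz":0,"gripper":0},{"x":0.2,"y":0,"z":0,"wx":0,"wy":0,"wz":0,"gripper":0},{"x":0.2,"y":0,"z":0,"wx":0,"wy":0,"wz":0,"gripper":0},{"x":0.2,"y":0,"z":0,"wx":0,"wy":0,"wz":0,"gripper":0},{"x":0.2,"y":0,"z":0,"wx":0,"wy":0,"wz":0,"gripper":0}]'
```

```text
time_s: 9.25
tcp_pos: [0.5293, 0.2581, 0.1686]
orientation: [2.306, 2.131, -0.003]
force: [-1.0, -6.9, 6.4]
grip_width: -0.0003
gripper_force: 4.6
```

Sliding at about 7 N with the button held down. On to the stop.

```bash
python3 -m jog '[{"x":0.2,"y":0,"z":0,"wx":0,"wy":0,"wz":0,"gripper":0},{"x":0.2,"y":0,"z":0,"wx":0,"wy":0,"wz":0,"gripper":0},{"x":0.2,"y":0,"z":0,"wx":0,"wy":0,"wz":0,"gripper":0}]'
python3 -m jog '[{"x":0.1,"y":0,"z":0,"wx":0,"wy":0,"wz":0,"gripper":0},{"x":0.1,"y":0,"z":0,"wx":0,"wy":0,"wz":0,"gripper":0}]'
```

```text
time_s: 9.62
tcp_pos: [0.5307, 0.2761, 0.1686]
orientation: [2.306, 2.131, -0.003]
force: [-0.4, -5.9, 6.7]
grip_width: -0.0001
gripper_force: 4.6
time_s: 9.88
tcp_pos: [0.5311, 0.2804, 0.1685]
orientation: [2.306, 2.129, -0.007]
force: [-6.1, -18.4, 14.6]
grip_width: 0.0
gripper_force: 11.1
```

The force jumped to 18 N, so the jaw is at the stop. I'll hold briefly, ease back 6 mm, then lift away.

```bash
python3 -m jog '[{"x":0,"y":0,"z":0,"wx":0,"wy":0,"wz":0,"gripper":0},{"x":0,"y":0,"z":0,"wx":0,"wy":0,"wz":0,"gripper":0},{"x":-0.1,"y":0,"z":0,"wx":0,"wy":0,"wz":0,"gripper":0},{"x":-0.13,"y":0,"z":-0.1,"wx":0,"wy":0,"wz":0,"gripper":0},{"x":0,"y":0,"z":-0.4,"wx":0,"wy":0,"wz":0,"gripper":0},{"x":0,"y":0,"z":-0.8,"wx":0,"wy":0,"wz":0,"gripper":0},{"x":0,"y":0,"z":-0.9,"wx":0,"wy":0,"wz":0,"gripper":0},{"x":0,"y":0,"z":-0.9,"wx":0,"wy":0,"wz":0,"gripper":0},{"x":0,"y":-0.9,"z":-0.9,"wx":0,"wy":0,"wz":0,"gripper":0},{"x":0,"y":-0.9,"z":-0.9,"wx":0,"wy":0,"wz":0,"gripper":0}]'
python3 -m jog '[{"x":0,"y":-0.9,"z":-0.9,"wx":0,"wy":0,"wz":0,"gripper":0},{"x":0,"y":-0.9,"z":-0.5,"wx":0,"wy":0,"wz":0,"gripper":0},{"x":0,"y":0,"z":0,"wx":0,"wy":0,"wz":0,"gripper":0},{"x":0,"y":0,"z":0,"wx":0,"wy":0,"wz":0,"gripper":0}]'
python3 - <<'E'
from h import *
im=ctrl.snapshot("wrist");c=ctrl.get_calibration("wrist");m,k=yellow(im);print(k,[onz(c,*q[1],.176).round(4) for q in k])
cv2.imwrite("pics/w3.png",im)
E
```

```text
time_s: 11.12
tcp_pos: [0.4752, 0.2808, 0.3164]
orientation: [-2.306, -2.133, 0.002]
force: [0.4, 0.1, 0.2]
grip_width: 0.0
gripper_force: 0.0
time_s: 11.62
tcp_pos: [0.4228, 0.2846, 0.3573]
orientation: [2.306, 2.132, -0.001]
force: [-0.3, -0.4, 0.0]
grip_width: -0.0
gripper_force: 0.0
[([402, 166, 23, 34, 678], [412.5, 182.8])] [array([0.5286, 0.2691, 0.176 ])]
```

View pics/w3.png

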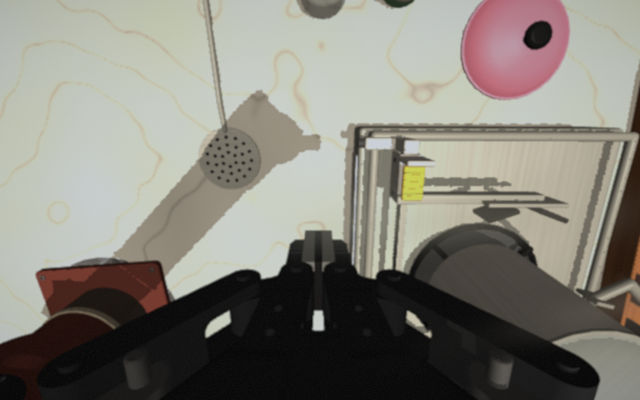

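The button is at (412,183), about 66 mm back from where it started. The carriage is against the bracket, the pot is untouched and the hand is clear, so I'm handing in.

```bash
python3 -c "
from station import ctrl
print(ctrl.job_done())"
```

```text
the job is handed in; nothing more can be done
None
```

The jaw is back against its end stop, about 66 mm from where it started. The hand is clear of the button, the pot and lid were not touched, and the job is handed in; no verdict came back, and I did not separately measure that the button had sprung up.

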